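# Set the tilting angle table to 20 degrees on its spacer

### The arm

A 7-joint arm with a two-finger parallel gripper is mounted at the origin on the work surface. World frame = base frame: x ahead of the robot, y to its left, z up, the work surface at z = 0. Lengths are in m, angles in rad, forces in N, time in s.
With the tool pointing down it reaches from about 0.35 to 0.775 m from the base axis. Payload 3.1 kg.
Tool frame: the origin (TCP) lies midway between the tips of the shut fingers; the grasp point (between the pads) lies 19 mm behind it; z points along the fingers, y is the direction in which the jaws open and shut (so a half turn about z gives the same grasp; the last joint's range is limited). The gripper opens to 85 mm and grips with 20 to 120 N. Pads are 22 mm wide; open, the fingers measure 114 mm over their backs; the gripper's body (76 mm by 85 mm) begins 54 mm behind the grasp point. The pads swing forward as they close: fully open they stand 13 mm farther back than shut.
Start: joints at [1.164, 0.311, 0.014, 1.512, -0.004, 1.319, -0.027], TCP at [0.196, -0.514, 0.231] pointing down, gripper open.
Joint ranges: [-2.7, 2.7], [-0.3, 1.91], [-1.27, 1.3], [0.12, 2.57], [-1.44, 4.58], [0.2, 2.03], [-3.05, 3.05]. Speed limits (rad/s): [2.79, 2.79, 3.14, 3.14, 3.14, 3.14, 3.14].

### API

Orientations are given as a unit quaternion [x, y, z, w].
In Python, from bench import bot, eoat, kin, grab_frame, job, trace, current_clock, current_q, current_qd, current_tau, current_tcp_pos, current_tcp_rot, current_force, current_moment, current_width gives the robot as it stands. Calls block until the motion is done:
- bot.movep(position, orientation): joint-space move of the TCP to a pose.
- bot.move_l(position, rot=None, vel=0.15): straight line of the TCP; rot=None keeps the orientation; vel is the mean speed in m/s.
- bot.movej(angles): joint-space move.
- eoat.set_gripper(opening, newtons=None): finger opening in m; newtons is the grip in N (None keeps the last); returns when the fingers have stopped.
- bot.pause(seconds).
- kin.ik(position, orientation): joint angles nearest the present ones, or None.
- grab_frame(name): name is "scene" or "top" or "wrist"; returns a dict with "image" (420x560x3 uint8, red, green, blue), "fx", "fy", "cx", "cy" (pixels), "rvec" (rotation vector, rad) and "tvec" (3), from world to camera coordinates, as OpenCV has them; the wrist camera has in their place "tool_from_camera" (4x4, takes a point from camera to tool coordinates, whose origin is the TCP and whose axes are the flange's). Camera axes: x right, y down, z forward; pixel columns grow to the right and rows downward; lengths in m; the calibration is good to about 2 mm. A picture is of the moment at which its call begins: read the wrist's pose just before it. There is no depth.
A pose or a line that the arm cannot do raises bot.IKError and nothing moves.
- job.finish_job(): hands the job in, once; it reports no verdict.
Trained networks look in the newest picture that a camera, given by its name, has taken for a name from the list of things; names that differ only in an ending like _2 or _b are one class to them, and where a whole thing is asked for, a point or a joint stands for the part that bears it (a point fixed in the world has none). Each returns a list of dicts, best first, with "score" (0 to 1); they miss things now and then, are a little off and sometimes report something else, mostly with a low value. They report only what shows in the picture. A call takes as long as a camera call. They do not tell look-alikes from the thing itself.
- trace(camera, thing): "pixels" (420x560 bool, what is visible of it) and "box" ([left, top, right, bottom] in pixels, round what is visible of it).
Readings, each from a call of its own:
- current_clock(): time.
- current_q(): joint angles.
- current_qd(): joint speeds.
- current_tau(): joint torques, N m.
- current_tcp_pos(): TCP position.
- current_tcp_rot(): TCP orientation.
- current_force(): force on the tool from outside, world axes, zero at the start.
- current_moment(): the same for the moment, N m.
- current_width(): finger opening in m.
Only numpy, scipy, OpenCV 4.12 (cv2) and the standard library are available. Lean on these libraries where they do the work, as an engineer would, in place of code of your own. Each camera call takes 0.05 s, during which the arm holds its last target.

### The job

Set the tilting angle table to 20 degrees: raise its plate by the red bar handle, stand the blue spacer on the base in the white-lined lane with its end home against the red stop, then lower the plate until its roller rests firmly on the spacer, and let go. Leave the red and yellow spacers, the elbow, the tee and the flanges where they are.

Things in the scene. Friction and masses are not known exactly. Their poses are not given: they have to be found in the camera images.
- angle_table: fixed tilting table: dark steel base 300 mm long (own x), 130 mm wide (own y), 12 mm thick; origin: centre of its underside; z up. Its bare -x end faces roughly towards the robot and carries a flat lane 48 mm wide between two white lines along x, x = -140 to -15 mm. The plate's hinge runs along y at x = +120 mm, 22 mm above the underside.
- stop (a point): middle of the foot of the red stop's face (table x = -10, y = 0, z = 12 mm), which looks to the table's -x. The stop stands across the lane under the plate, 50 mm wide and 14 mm high above the base.
- tilt_plate (a joint): angle in rad of the aluminium plate (165 x 100 x 12 mm, from the hinge towards the table's -x, underside 6 mm above the plane of hinge and roller axes): 0 = level, grows as its free, handle end rises, up to 1.05. The hinge is stiff: the plate stays at whatever angle it is left. About 10 N upward at the handle raises it; 2 to 5 N downward lowers it; a force stop may trip early on first touching the bar.
- roller: steel roller under the free end of the plate, 20 mm diameter, 100 mm long along y; origin: middle of its axis, 150 mm from the hinge axis. At 0 rad it touches the base; on a spacer of height h the plate's angle is asin(h / 150 mm).
- hinge (a point): middle of the plate's hinge axis (fixed).
- handle (a point): middle of the plate's handle: a round red bar 12 mm in diameter along the table's y, 80 mm clear between its two posts, 40 mm above the plate's upper face. It lies 150 mm from the hinge along the plate and 58 mm above the plane through hinge and roller axes, and moves with the plate. It can be pinched from above; a round bar turns between the fingers.
- seat (a point): point on the base's upper face where the centre of the blue spacer's underside must come (table x = -70, y = 0, z = 12 mm): lying along the table's x, the spacer then touches the stop with its inner end; its middle is 40 mm nearer the table's -x end than the roller of the level plate.
- spacer_blue: the one to use: aluminium block 120 mm long (own x), 40 mm wide (own y), 51.3 mm high, about 0.45 kg, sides and top painted blue with bare metal ends, standing on the bench; gives 20 degrees. Origin: centre of its underside; z up. May be gripped across its 40 mm width.
- spacer_red: leave alone: aluminium block 120 mm long (own x), 40 mm wide (own y), 38.8 mm high, about 0.45 kg, sides and top painted red with bare metal ends, standing on the bench; gives 15 degrees. Origin: centre of its underside; z up. May be gripped across its 40 mm width.
- spacer_yellow: leave alone: aluminium block 120 mm long (own x), 40 mm wide (own y), 63.4 mm high, about 0.45 kg, sides and top painted yellow with bare metal ends, standing on the bench; gives 25 degrees. Origin: centre of its underside; z up. May be gripped across its 40 mm width.
- elbow: leave alone: zinc-grey pipe elbow lying flat, about 90 x 90 mm, 68 mm high; origin on the bench below its corner.
- tee: leave alone: zinc-grey pipe tee lying flat, 114 mm long along y, branch to -x, 68 mm high; origin on the bench below its middle.
- flanges: leave alone: stack of three round pipe flanges, 120 mm across, 48 mm high; origin: centre of the underside.
Mind the look-alikes: they are no part of the job. Leave any green look-alike of the spacer_blue alone.

How it is judged:
On the way, in this order (a step that is already met when the one before it is completed fails the run):
1. the plate is raised above the height of the blue spacer (more than 0.36 rad) (value of joint tilt_plate above 0.36 rad), for 0.1 s.
2. the blue spacer stands in the lane against the stop, with the plate still up (x of spacer_blue in the frame of seat between -0.006 and 0.006 m and y of spacer_blue in the frame of seat between -0.01 and 0.01 m and z of spacer_blue in the frame of seat between -0.004 and 0.004 m and angle between spacer_blue's own z axis and vertical below 0.05 rad and angle between the x axis of spacer_blue and the x axis of angle_table, either way round below 0.12 rad and value of joint tilt_plate above 0.36 rad), for 0.1 s.
At the end, for the whole second after the job is handed in: the blue spacer stands upright on the base at the seat (within 6 mm along the lane, 10 mm across it, 4 mm in height, 0.12 rad of the lane's direction), the roller presses on it with more than 0.3 N, the plate stands at 0.349 rad within 0.014, and all is at rest (x of spacer_blue in the frame of seat between -0.006 and 0.006 m and y of spacer_blue in the frame of seat between -0.01 and 0.01 m and z of spacer_blue in the frame of seat between -0.004 and 0.004 m and angle between spacer_blue's own z axis and vertical below 0.05 rad and angle between the x axis of spacer_blue and the x axis of angle_table, either way round below 0.12 rad and value of joint tilt_plate between 0.335 and 0.363 rad and contact force between roller and spacer_blue above 0.3 N and linear speed of spacer_blue below 0.01 m/s and velocity of joint tilt_plate between -0.02 and 0.02 rad/s); the robot touches nothing.
It fails at once if the red spacer is pushed more than 30 mm or tipped over (distance of spacer_red from where it was at the start of the episode above 0.03 m or angle between spacer_red's own z axis and vertical above 0.5 rad).
It fails at once if the yellow spacer is pushed more than 30 mm or tipped over (distance of spacer_yellow from where it was at the start of the episode above 0.03 m or angle between spacer_yellow's own z axis and vertical above 0.5 rad).
It fails at once if the elbow is pushed more than 30 mm or tipped over (distance of elbow from where it was at the start of the episode above 0.03 m or angle between elbow's own z axis and vertical above 0.5 rad).
It fails at once if the tee is pushed more than 30 mm or tipped over (distance of tee from where it was at the start of the episode above 0.03 m or angle between tee's own z axis and vertical above 0.5 rad).
It fails at once if the flange stack is pushed more than 30 mm or tipped over (distance of flanges from where it was at the start of the episode above 0.03 m or angle between flanges's own z axis and vertical above 0.5 rad).
It also fails if it takes over 72 s, if anything falls off the work surface, if the arm or the gripper's body presses on something with over 40 N, if the wrist force passes 120 N, or if a joint passes its speed limit or range.

## Working session

There is one attempt and no reset: what is moved stays moved. The work goes in short steps, each a Python script; the robot and the scene stay as the last script left them, time stands still between calls to the robot, and variables do not carry over. Pictures are saved under pics/ and viewed, and the job is handed in when it is done.

```bash
ls; mkdir -p pics; python3 - <<'E'
from bench import *
import cv2
for n in ["scene","top"]:
    f=grab_frame(n); cv2.imwrite(f"pics/{n}0.png",f["image"][:,:,::-1])
    print(n,f["fx"],f["cx"],f["cy"],f["rvec"],f["tvec"])
    for t in ["spacer_blue","angle_table","tilt_plate","roller","handle","stop","spacer_red","spacer_yellow","elbow","tee","flanges"]:
        try: print(t,[(round(d["score"],2),d["box"],int(d["pixels"].sum())) for d in trace(n,t)])
        except Exception as e: print(t,e)
print(current_clock(),current_tcp_rot(),current_q())
E
```

```text
pics
scene 449.3716226769335 277.0077719957363 209.63105032641516 [ 2.03409149  1.64922681 -0.514391  ] [-0.14018433 -0.39331756  1.44429443]
spacer_blue [(0.96, [190.4, 148.7, 236.1, 186.9], 1024), (0.9, [209.3, 193.7, 232.9, 246.8], 945), (0.85, [265.0, 182.6, 284.3, 236.2], 881), (0.69, [132.2, 145.1, 155.3, 190.4], 913)]
angle_table [(0.86, [314.9, 171.6, 421.4, 283.7], 5727)]
tilt_plate [(0.69, [336.5, 193.0, 414.0, 267.2], 2962)]
roller []
handle [(0.59, [337.5, 191.5, 412.9, 267.3], 2987), (0.4, [154.3, 203.5, 185.8, 262.7], 1067), (0.23, [240.7, 271.2, 287.0, 315.5], 1583), (0.2, [310.3, 170.5, 421.4, 280.0], 5608)]
stop [(0.79, [315.2, 176.5, 425.4, 283.5], 5744)]
spacer_red [(0.96, [96.8, 210.1, 130.2, 257.5], 1108), (0.57, [342.6, 188.9, 413.4, 267.3], 2882)]
spacer_yellow [(0.75, [155.0, 206.3, 182.9, 263.3], 1041)]
elbow [(0.62, [241.6, 268.8, 287.1, 315.7], 1512), (0.21, [313.1, 174.3, 423.7, 284.1], 5703)]
tee [(0.87, [126.2, 285.6, 188.8, 340.0], 2217)]
flanges [(0.68, [392.7, 132.2, 439.1, 178.4], 1600)]
top 466.49837296602357 280.547021830076 210.36552071101062 [ 2.
[... 376 characters left out ...]
245.4, 244.5], 5732), (0.2, [292.1, 107.5, 330.1, 143.0], 1129)]
tilt_plate [(0.73, [172.4, 131.4, 223.7, 205.3], 2585), (0.67, [329.4, 185.3, 356.3, 238.5], 818)]
roller [(0.23, [160.3, 122.3, 242.4, 248.3], 5746)]
handle []
stop [(0.89, [162.3, 124.1, 241.3, 249.9], 5603)]
spacer_red [(0.68, [424.7, 195.2, 452.8, 238.9], 995)]
spacer_yellow [(0.94, [377.1, 177.9, 402.8, 227.2], 1049), (0.4, [292.7, 108.0, 332.6, 147.7], 1085)]
elbow [(0.73, [293.9, 108.5, 330.2, 144.8], 1155)]
tee [(0.91, [378.1, 107.6, 423.5, 148.3], 1534)]
flanges []
1.2 [ 9.83403461e-01  1.81432169e-01 -2.20820539e-05  1.08755970e-06] [ 1.16429212  0.31090927  0.01398625  1.51151464 -0.00437263  1.31920664
 -0.02721467]
```

```bash
python3 - <<'E'
import cv2,numpy as np
for n in ["scene","top"]:
    i=cv2.imread(f"pics/{n}0.png"); cv2.imwrite(f"pics/{n}0b.png",cv2.resize(i[90:345,90:450] if n=="scene" else i[90:345,120:480],(792,561),interpolation=cv2.INTER_CUBIC))
E
```

```text
(no output)
```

View pics/scene0b.png

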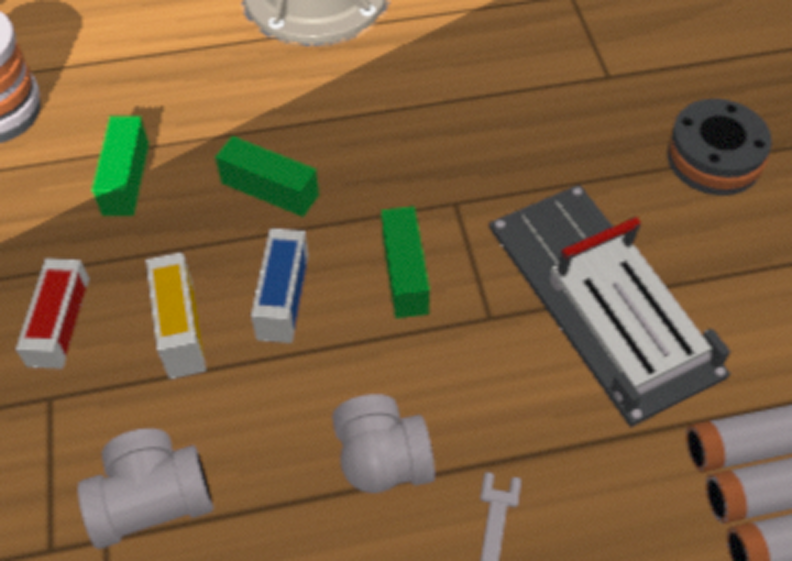

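View pics/top0b.png

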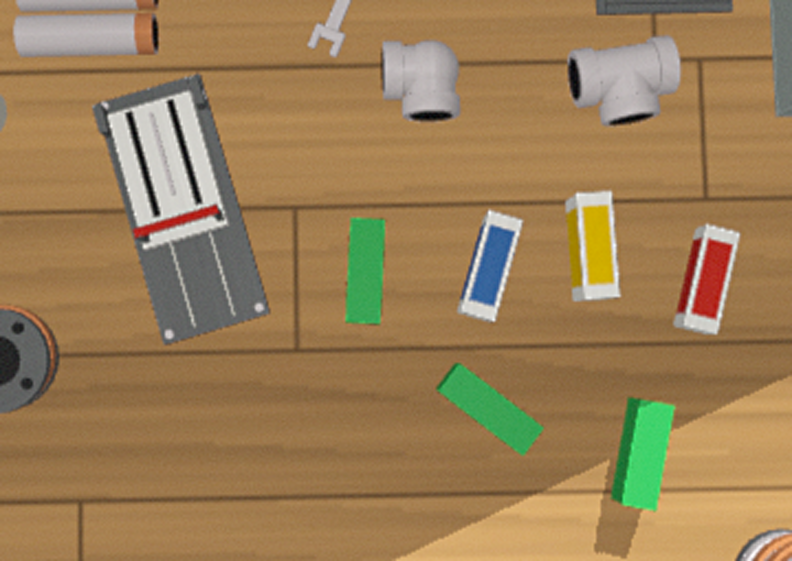

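The scene view shows the blue spacer at about (217,220) and the table at about (368,228). In the top view they are at about (344,209) and (203,183). The green blocks are look-alikes. I'll fit box models to the masks in both views.

```bash
cat > h.py <<'E'
from bench import *
import cv2, numpy as np
from scipy.optimize import minimize
from scipy.spatial.transform import Rotation as R
S=4
def cam(f):
    K=np.array([[f["fx"],0,f["cx"]],[0,f["fy"],f["cy"]],[0,0,1]])
    if "rvec" in f: return K,np.array(f["rvec"],float),np.array(f["tvec"],float)
    T=np.eye(4);T[:3,:3]=R.from_quat(f["rot"]).as_matrix();T[:3,3]=f["pos"]
    W=np.linalg.inv(T@np.array(f["tool_from_camera"]))
    return K,R.from_matrix(W[:3,:3]).as_rotvec(),W[:3,3]
def wrist():
    p,r=current_tcp_pos(),current_tcp_rot(); f=grab_frame("wrist"); f["pos"],f["rot"]=p,r; return f
def proj(c,P): return cv2.projectPoints(np.asarray(P,float).reshape(-1,3),c[1],c[2],c[0],None)[0].reshape(-1,2)
def box(x0,x1,y0,y1,z0,z1): return np.array([[x,y,z] for x in(x0,x1) for y in(y0,y1) for z in(z0,z1)],float)
def place(P,p):
    c,s=np.cos(p[2]),np.sin(p[2]); return P@np.array([[c,s,0],[-s,c,0],[0,0,1]])+[p[0],p[1],p[3] if len(p)>3 else 0]
def render(c,parts,p):
    m=np.zeros((420*S,560*S),np.uint8)
    for P in parts:
        q=(proj(c,place(P,p))+.5)*S-.5
        h=cv2.convexHull(np.round(q*16).astype(np.int32)); cv2.fillConvexPoly(m,h,1,shift=4)
    return m
def fit(views,parts,p0):  # views: (cam, mask)
    ms=[(c,cv2.resize(m.astype(np.uint8),None,fx=S,fy=S,interpolation=cv2.INTER_NEAREST)) for c,m in views]
    def cost(p):
        t=0
        for c,m in ms:
            r=render(c,parts,p); t+=1-(r&m).sum()/max(1,(r|m).sum())
        return t
    best=None
    for dy in(0,):
        p=np.array(p0,float)
        for k in range(3):
            sim=np.array([p]+[p+d for d in np.diag([.02,.02,.15])/(1+2*k)])
            o=minimize(cost,p,method="Nelder-Mead",options=dict(initial_simplex=sim,xatol=1e-4,fatol=1e-5)); p=o.x
    return o.x,o.fun
def ray(c,uv,z):
    Rm=cv2.Rodrigues(c[1])[0]; C=-Rm.T@c[2]; d=Rm.T@np.linalg.inv(c[0])@[uv[0],uv[1],1]
    return C+d*(z-C[2])/d[2]
def topdown(yaw_jaw):
    "tool z down; tool y axis (jaw) along world angle yaw_jaw"
    y=np.array([np.cos(yaw_jaw),np.sin(yaw_jaw),0]);z=np.array([0,0,-1.]);x=np.cross(y,z)
    return R.from_matrix(np.c_[x,y,z]).as_quat()
SP=lambda h:[box(-.06,.06,-.02,.02,0,h)]
TB=[box(-.15,.15,-.065,.065,0,.012),box(-.045,.12,-.05,.05,.028,.040),box(-.036,-.024,-.046,.046,.074,.086)]
E
python3 - <<'E'
from h import *
cs=[];out={}
fs={n:grab_frame(n) for n in("scene","top")}
C={n:cam(f) for n,f in fs.items()}
def near(n,t,uv):
    L=[d for d in trace(n,t) if abs((d["box"][0]+d["box"][2])/2-uv[0])<15 and abs((d["box"][1]+d["box"][3])/2-uv[1])<15]
    return L[0]["pixels"] if L else None
for t,parts,us,ut,h in [("spacer_blue",SP(.0513),(221,220),(344,209),.05),("angle_table",TB,(368,228),(203,183),.012),("spacer_red",SP(.0388),(113,234),(439,217),.04),("spacer_yellow",SP(.0634),(169,234),(389,203),.06)]:
    v=[(C[n],near(n,t,u)) for n,u in(("scene",us),("top",ut))]
    v=[a for a in v if a[1] is not None]
    p=ray(C["top"],ut,h); print(t,len(v),p)
    res=[]
    for y0 in ((0,.5,-.5) if t!="angle_table" else (.3,-.3)):
        res.append(fit(v,parts,[p[0],p[1],y0]))
    x,f=min(res,key=lambda r:r[1]); print(x,f); out[t]=x
    for a in v: print('  single',fit([a],parts,x))
    for n in fs: 
        m=render(C[n],parts,x); cc,_=cv2.findContours(cv2.resize(m,(560,420),interpolation=cv2.INTER_AREA),cv2.RETR_EXTERNAL,cv2.CHAIN_APPROX_NONE); cv2.drawContours(fs[n]["image"],cc,-1,(255,0,255),1)
for n,sl in(("scene",(slice(130,290),slice(90,430))),("top",(slice(110,260),slice(150,470)))):
    cv2.imwrite(f"pics/fit_{n}.png",cv2.resize(fs[n]["image"][sl][:,:,::-1],None,fx=2.3,fy=2.3))
print(current_clock())
E
```

```text
spacer_blue 2 [ 0.51738806 -0.11978052  0.05      ]
[ 0.51275897 -0.11781375 -0.28677331] 0.18055413681225407
  single (array([ 0.51241604, -0.11680906, -0.26640749]), np.float64(0.09048185976564949))
  single (array([ 0.51330423, -0.11790597, -0.3131811 ]), np.float64(0.07732031692133556))
angle_table 2 [0.59535196 0.23999413 0.012     ]
[0.5921606  0.24331803 0.27677905] 0.07592503167028564
  single (array([0.59111979, 0.24376306, 0.27606854]), np.float64(0.038564582879546894))
  single (array([0.59307449, 0.24218381, 0.2747828 ]), np.float64(0.028854417325541393))
spacer_red 2 [ 0.49324275 -0.35997493  0.04      ]
[ 0.49414884 -0.37076672 -0.26628018] 0.0909462363536041
  single (array([ 0.49284841, -0.37040261, -0.2724924 ]), np.float64(0.04487215042431636))
  single (array([ 0.49462761, -0.37102416, -0.2636981 ]), np.float64(0.0383372685472847))
spacer_yellow 2 [ 0.52940027 -0.23070948  0.06      ]
[ 0.53340623 -0.23591955  0.04633766] 0.08771530055320087
  single (array([ 0.53328895, -0.23565241,  0.04419526]), np.float64(0.046554399678142455))
  single (array([ 0.53340623, -0.23591955,  0.04633766]), np.float64(0.03991547311575483))
1.7
```

View pics/fit_scene.png

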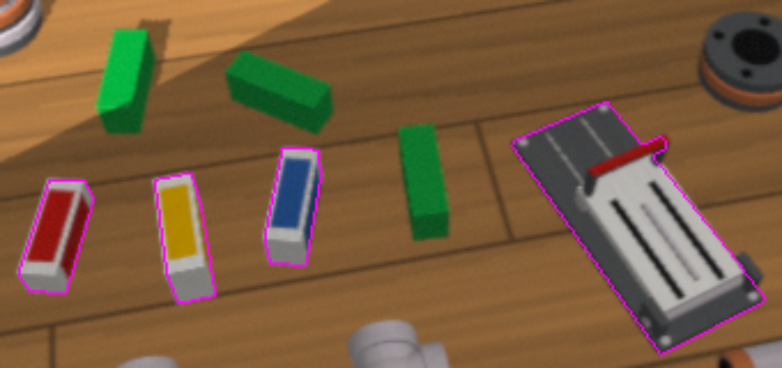

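View pics/fit_top.png

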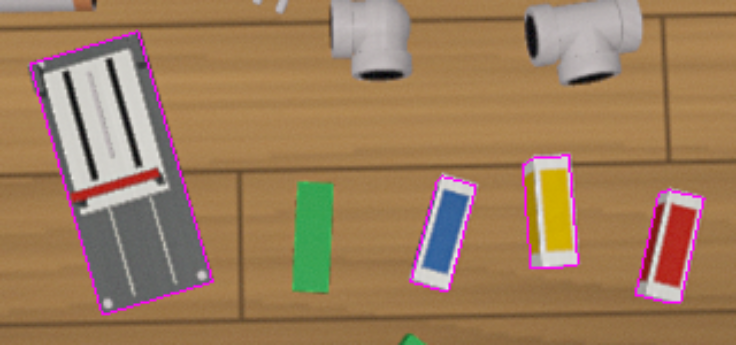

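The fits lie right on the outlines. Next I go above the handle and check with the wrist camera.

```bash
cat >> h.py <<'E'
TP=np.array([0.592,0.243,0.277]); BP=np.array([0.513,-0.118,-0.287])
def tw(P,tp=TP): return place(np.atleast_2d(P).astype(float),tp)[0]
def handle(th): return np.array([.120-.150*np.cos(th)+.058*np.sin(th),0,.022+.150*np.sin(th)+.058*np.cos(th)])
def stat(): print("t",round(current_clock(),2),"p",np.round(current_tcp_pos(),4),"F",np.round(current_force(),2),"w",round(current_width(),4))
E
python3 - <<'E'
from h import *
hp=tw(handle(0)); print(hp)
c=[]
for a in (TP[2],TP[2]+np.pi):
    q=kin.ik(hp+[0,0,.09],topdown(a)); q2=kin.ik(tw(handle(.8)),topdown(a)); print(a,q,q2)
    if q is not None: c.append((abs(q[6]),a))
a=min(c)[1]; print(a)
bot.movep(hp+[0,0,.10],topdown(a)); stat()
f=wrist(); c=cam(f)
im=f["image"].copy()
for P in TB+[box(-.036,-.024,-.04,.04,.074,.086)]:
    q=proj(c,place(P,TP))
    h=cv2.convexHull(q.astype(np.int32)); cv2.polylines(im,[h],True,(255,0,255),1)
cv2.imwrite("pics/w1.png",im[:,:,::-1])
E
```

```text
[0.56314359 0.23479586 0.08      ]
0.277 [ 0.23478231  0.73890642 -1.14458728  1.40404202  0.66928724  1.41833236
 -0.62777199] [ 0.07128164  0.85728774 -1.02893902  1.10665394  0.70596914  1.51507948
 -0.52634413]
3.4185926535897933 [ 0.21046476  0.7060001  -1.07869372  1.40493869  0.61989748  1.39316115
  2.5465354 ] [ 0.08665382  0.87841681 -1.08127822  1.10586578  0.74749621  1.5334984
  2.59537105]
0.277
t 4.63 p [0.5638 0.2334 0.1798] F [-0.18 -0.43  0.93] w 0.0858
```

View pics/w1.png

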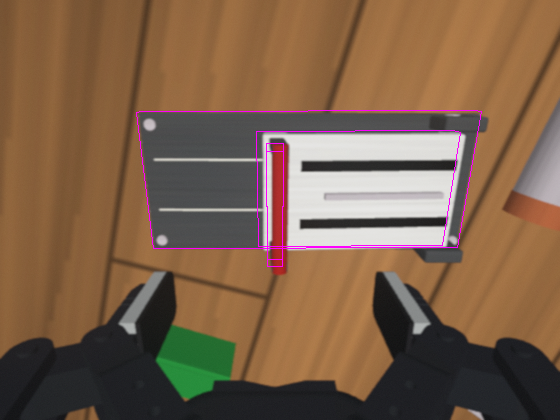

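The wrist view matches the base outline. The bar, at about x = 280 px, sits about 2 mm further towards the hinge than modelled, so the plate is probably slightly raised. I'll descend and pinch it.

```bash
python3 - <<'E'
from h import *
g=tw(handle(0.03)+[.001,0,0]); g[2]-=.017
bot.move_l(g,vel=.12); stat()
eoat.set_gripper(.0,60); stat()
f=wrist(); cv2.imwrite("pics/w2.png",f["image"][:,:,::-1])
E
```

```text
t 5.78 p [0.5663 0.2361 0.0685] F [0.09 0.36 0.01] w 0.0853
t 6.46 p [0.567  0.2359 0.0676] F [ 3.43  1.12 -2.31] w 0.0103
```

View pics/w2.png

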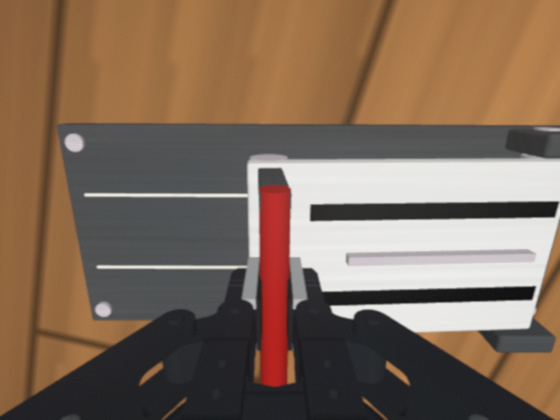

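The bar is between the pads at about (273,290). Now I lift along the arc.

```bash
python3 - <<'E'
from h import *
p0=np.array(current_tcp_pos()); h0=tw(handle(.02))
for th in np.arange(.1,.81,.1):
    bot.move_l(p0+tw(handle(th))-h0,vel=.08)
    if th<.25 or th>.7: stat()
    F=np.linalg.norm(current_force())
    if F>45: print("F",F,th);break
stat()
f=grab_frame("scene"); cv2.imwrite("pics/s3.png",cv2.resize(f["image"][130:300,270:470][:,:,::-1],None,fx=3,fy=3))
E
```

```text
t 6.83 p [0.5717 0.2372 0.0779] F [ 3.89  4.27 -8.05] w 0.0098
t 7.17 p [0.5794 0.2393 0.0917] F [ 5.28  3.5  -8.6 ] w 0.0098
t 8.93 p [0.6355 0.2549 0.1474] F [  2.02   1.11 -15.19] w 0.0098
t 9.28 p [0.6493 0.2588 0.1546] F [ -0.83  -1.12 -13.11] w 0.0098
t 9.28 p [0.6493 0.2588 0.1546] F [ -0.83  -1.12 -13.11] w 0.0098
```

View pics/s3.png

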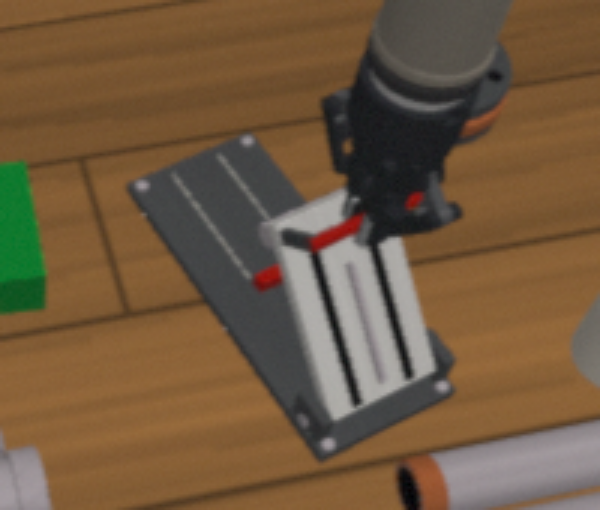

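The plate is up at about 0.8 rad. I'll release it, back off and go to the blue spacer.

```bash
python3 - <<'E'
from h import *
eoat.set_gripper(.04); stat()
p=np.array(current_tcp_pos()); bot.move_l(p+[0,0,.08],vel=.2)
eoat.set_gripper(.07)
c=[]
for a in (BP[2]+np.pi/2,BP[2]-np.pi/2):
    q=kin.ik([BP[0],BP[1],.15],topdown(a)); t=kin.ik(tw([-.075,0,.03]),topdown(a+TP[2]-BP[2])); print(a,q,t)
    if q is not None: c.append((abs(q[6])+(abs(t[6]) if t is not None else 9),a))
a=min(c)[1];print(a)
bot.movep([BP[0],BP[1],.2],topdown(a)); stat()
f=wrist(); c=cam(f); im=f["image"].copy()
L=trace("wrist","spacer_blue"); print([(d["score"],d["box"]) for d in L])
cv2.polylines(im,[cv2.convexHull(proj(c,place(SP(.0513)[0],BP)).astype(np.int32))],True,(255,0,255),1)
cv2.imwrite("pics/w4.png",im[:,:,::-1])
for d in L[:2]: print(fit([(c,d["pixels"])],SP(.0513),BP))
f=grab_frame("scene"); cv2.imwrite("pics/s4.png",cv2.resize(f["image"][130:300,200:470][:,:,::-1],None,fx=2.5,fy=2.5))
E
```

```text
t 9.72 p [0.6505 0.2605 0.1571] F [-0.22 -0.25 -0.4 ] w 0.0398
1.2837963267948966 [ 0.95273909  0.54348025 -1.07530305  1.67389941  0.50339265  1.23167642
  1.04777115] [ 0.26316893  0.81856844 -1.08038574  1.69104495  0.79088617  1.13362184
  0.79902012]
-1.8577963267948965 [ 0.808705    0.44476903 -0.82791967  1.67836312  0.35069704  1.17422593
 -1.96625663] [ 0.10620402  0.67310924 -0.78402343  1.69651648  0.54854408  1.00512055
 -2.16638765]
1.2837963267948966
t 12.19 p [ 0.5137 -0.1168  0.2005] F [ 0.81 -0.32  0.91] w 0.0697
[(0.87, [0.8, 1.2, 59.8, 75.2]), (0.77, [249.2, 121.2, 297.6, 257.6]), (0.65, [387.6, 60.8, 463.7, 209.7]), (0.62, [162.3, 2.4, 302.0, 57.0]), (0.21, [345.8, 314.0, 370.5, 375.0])]
(array([ 0.513, -0.118, -0.287]), np.float64(1.0))
(array([ 0.51302165, -0.11731481, -0.3052593 ]), np.float64(0.01828195365390539))
```

View pics/w4.png

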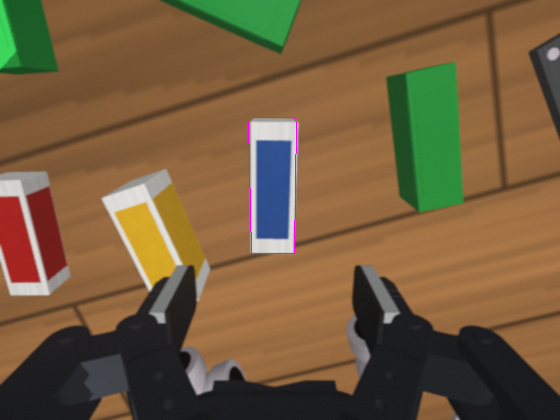

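View pics/s4.png

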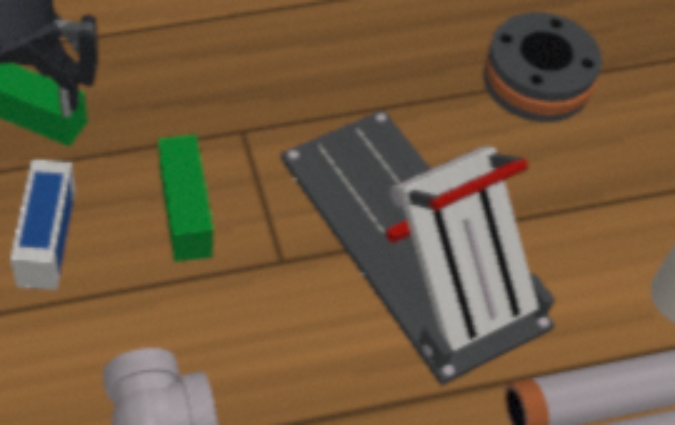

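The wrist fit gives yaw -0.305 and position (0.513,-0.117). The plate has stayed up. I'll grip the blue spacer slightly towards its robot-side end.

```bash
python3 - <<'E'
from h import *
B=np.array([.513,-.1173,-.303]); o=topdown(B[2]+np.pi/2)
g=place(np.array([[-.012,0,0]]),B)[0]
bot.move_l(g+[0,0,.1],rot=o,vel=.2); bot.move_l(g+[0,0,.013],vel=.12); stat()
eoat.set_gripper(.0,60); stat()
z0=current_tcp_pos()[2]
bot.move_l(g+[0,0,.05],vel=.1); stat()
f=wrist(); cv2.imwrite("pics/w5.png",f["image"][:,:,::-1])
E
```

```text
t 13.87 p [ 0.5024 -0.1136  0.0138] F [0.08 1.09 0.41] w 0.07
t 14.24 p [ 0.5022 -0.1141  0.014 ] F [-0.99 -0.52  6.28] w 0.0397
t 14.76 p [ 0.501  -0.1138  0.0496] F [-0.35  0.16 -5.78] w 0.0395
```

View pics/w5.png

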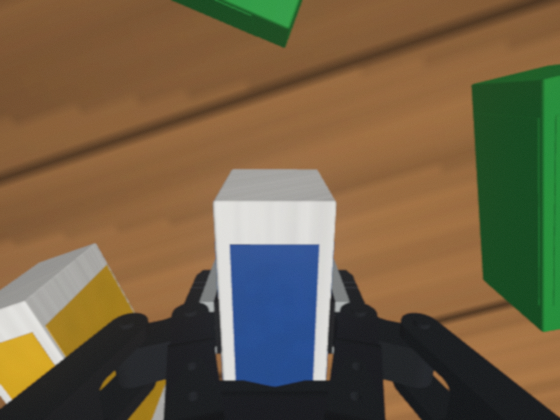

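The spacer is held squarely, with a lift reading of about 5.8 N. I'll carry it to the lane, slide it in 2 mm above the base until it meets the stop, then lower it.

```bash
python3 - <<'E'
from h import *
o=topdown(TP[2]+np.pi/2)
p=np.array(current_tcp_pos()); bot.move_l([p[0],p[1],.15],vel=.2)
s=tw([-.122,0,0])
bot.movep([s[0],s[1],.15],o); stat()
bot.move_l([s[0],s[1],.06],vel=.15)
f=grab_frame("top"); cv2.imwrite("pics/t6.png",cv2.resize(f["image"][110:260,120:320][:,:,::-1],None,fx=3,fy=3))
w=wrist(); cv2.imwrite("pics/w6.png",w["image"][:,:,::-1])
stat()
E
```

```text
t 16.69 p [0.4756 0.2071 0.1492] F [ 0.35 -0.72 -5.27] w 0.0398
t 17.54 p [0.4758 0.2104 0.0614] F [-0.22  1.33 -5.04] w 0.0392
```

View pics/t6.png

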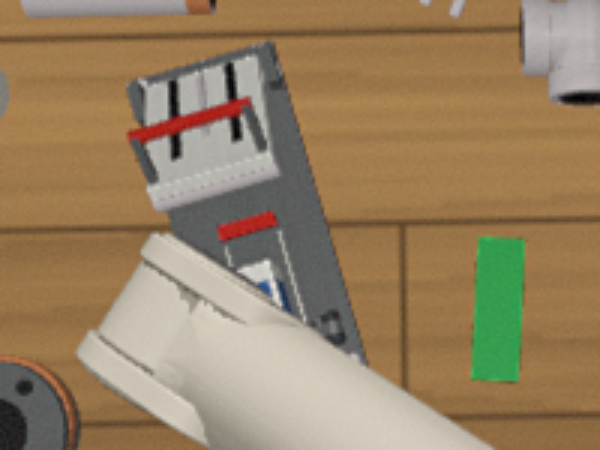

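View pics/w6.png

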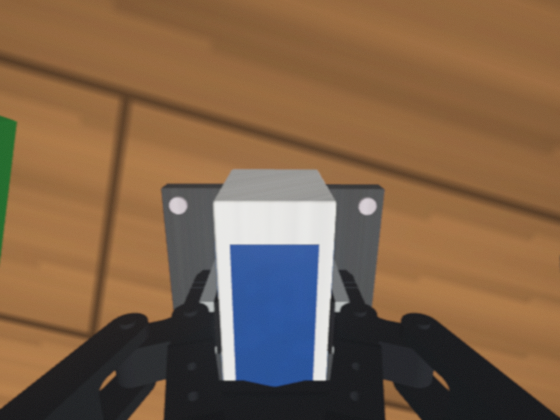

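The spacer (216–334 px) is centred between the base edges (163–383 px) and lined up with the lane.

```bash
python3 - <<'E'
from h import *
d=np.array([np.cos(TP[2]),np.sin(TP[2]),0])
s=tw([-.122,0,0])
bot.move_l([s[0],s[1],.0285],vel=.06); stat()
bot.pause(.1); F0=np.mean([np.array(current_force()) for _ in range(4)],0)
bot.move_l(tw([-.092,0,.0285]),vel=.06); stat()
for x in np.arange(-.090,-.070,.0015):
    bot.move_l(tw([x,0,.0285]),vel=.02)
    f=(np.array(current_force())-F0)@d
    tx=(np.array(current_tcp_pos())-tw([0,0,0]))@d
    print(round(x,4),round(tx,4),round(f,2))
    if f<-6: break
stat()
E
```

```text
t 18.22 p [0.4746 0.2099 0.0284] F [ 0.75 -0.34 -4.67] w 0.0395
t 18.97 p [0.5031 0.2179 0.0283] F [-0.2  -0.59 -4.92] w 0.0391
-0.09 -0.0901 0.52
-0.0885 -0.0884 0.04
-0.087 -0.0869 0.05
-0.0855 -0.0854 -0.42
-0.084 -0.0839 0.05
-0.0825 -0.0823 -0.06
-0.081 -0.082 -3.45
-0.0795 -0.082 -7.15
t 20.97 p [0.5131 0.2207 0.0281] F [-6.67 -1.77 -1.76] w 0.0397
```

It met the stop exactly where expected (TCP at table x = -82 mm). Next I lower it onto the base and release.

```bash
python3 - <<'E'
from h import *
for z in (.0275,.0265,.0257,.025,.024):
    bot.move_l(tw([-.0805,0,z]),vel=.02); stat()
    if current_force()[2]>2: break
eoat.set_gripper(.065); stat()
p=np.array(current_tcp_pos()); bot.move_l(p+[0,0,.10],vel=.15)
b=tw([-.20,0,.2]); bot.move_l(b,vel=.25); stat()
f=wrist(); c=cam(f); im=f["image"].copy()
L=trace("wrist","spacer_blue"); print([(d["score"],d["box"]) for d in L])
P=SP(.0513)[0]+[0,0,.012]
for d in L[:1]: 
    x,e=fit([(c,d["pixels"])],[P],[*tw([-.07,0,0])[:2],TP[2]]); print(x,e, "table frame",place(np.array([[x[0]-TP[0],x[1]-TP[1],0]]),[0,0,-TP[2]]),x[2]-TP[2])
cv2.polylines(im,[cv2.convexHull(proj(c,place(P,[*tw([-.07,0,0])[:2],TP[2]])).astype(np.int32))],True,(255,0,255),1)
cv2.imwrite("pics/w7.png",im[:,:,::-1])
f=grab_frame("scene"); cv2.imwrite("pics/s7.png",cv2.resize(f["image"][130:300,200:470][:,:,::-1],None,fx=2.5,fy=2.5))
E
```

```text
t 21.22 p [0.5131 0.2207 0.0272] F [-6.13 -0.88 -2.97] w 0.0395
t 21.47 p [0.5131 0.2208 0.0263] F [-4.99 -1.96 -2.21] w 0.0394
t 21.72 p [0.513  0.2208 0.0262] F [-7.36 -1.18  1.78] w 0.0391
t 21.97 p [0.5129 0.2208 0.0261] F [-8.96 -4.08  6.13] w 0.0394
t 22.33 p [0.5159 0.2215 0.0256] F [-0.03  0.52  0.34] w 0.0647
t 23.87 p [0.4001 0.1875 0.1995] F [ 0.74  0.03 -1.12] w 0.065
[(0.82, [1.4, 45.8, 39.9, 109.4]), (0.71, [252.8, 249.4, 294.3, 376.2])]
[0.52466839 0.22385701 0.277     ] 1.0 table frame [[-7.00000000e-02 -8.63854417e-18  0.00000000e+00]] 0.0
```

View pics/w7.png

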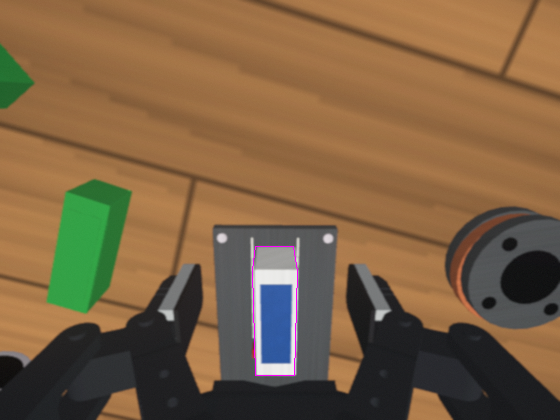

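View pics/s7.png

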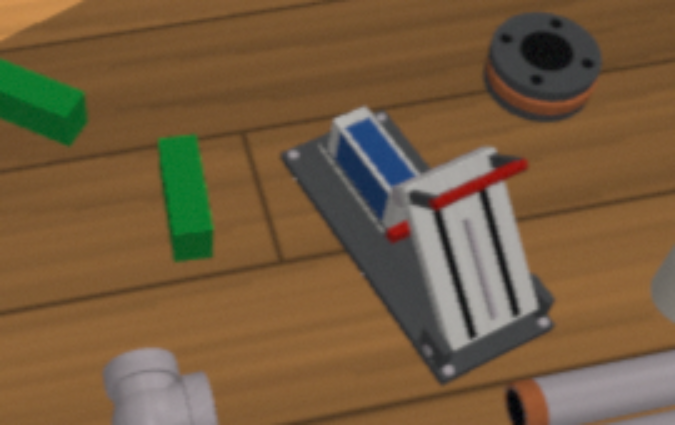

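The spacer is in the lane against the stop: the predicted seat outline overlays it exactly at (275,310) in the wrist view. Now I take the bar again and lower the plate.

```bash
python3 - <<'E'
from h import *
o=topdown(TP[2])
p0=np.array([0.567,0.2359,0.0676]); h0=tw(handle(.02))
at=lambda th: p0+tw(handle(th))-h0
q=at(.8); print(q)
bot.movep(q+[0,0,.10],o); eoat.set_gripper(.045)
bot.move_l(q+[0,0,.004],vel=.1); stat()
eoat.set_gripper(0,50); stat()
for th in (.7,.6,.5,.45,.42,.40,.385):
    bot.move_l(at(th),vel=.06); stat()
    if current_force()[2]>15: break
f=grab_frame("scene"); cv2.imwrite("pics/s8.png",cv2.resize(f["image"][130:300,270:470][:,:,::-1],None,fx=3,fy=3))
E
```

```text
[0.64963582 0.25939411 0.1546242 ]
t 26.73 p [0.6501 0.2598 0.1596] F [-0.24  0.34 -0.48] w 0.0451
t 27.12 p [0.6493 0.2594 0.1594] F [-1.94 -0.96  4.35] w 0.0101
t 27.57 p [0.636  0.2557 0.1525] F [-6.54 -3.8  15.98] w 0.0097
```

View pics/s8.png

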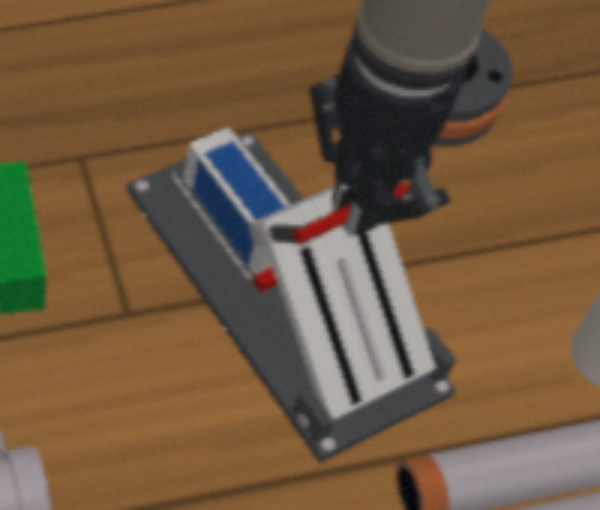

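The 16 N comes from gripping 5 mm higher on the bar than the path assumes, since the bar's radius is nearly vertical there. I'll shift the arc to match.

```bash
python3 - <<'E'
from h import *
p0=np.array([0.567,0.2359,0.0676+.0045]); h0=tw(handle(.02))
at=lambda th: p0+tw(handle(th))-h0
for th in (.7,.6,.5,.45,.42,.40,.385):
    bot.move_l(at(th),vel=.06); stat()
    if current_force()[2]>15: print("stop",th);break
f=grab_frame("scene"); cv2.imwrite("pics/s9.png",cv2.resize(f["image"][130:300,270:470][:,:,::-1],None,fx=3,fy=3))
E
```

```text
t 27.88 p [0.6359 0.2557 0.1526] F [-2.05  0.96  3.3 ] w 0.0098
t 28.29 p [0.6231 0.2521 0.1443] F [0.7  0.48 4.34] w 0.0099
t 28.71 p [0.61   0.2485 0.1338] F [-0.58 -0.09  3.98] w 0.0099
t 28.99 p [0.604  0.2468 0.1281] F [-1.19  1.34  1.84] w 0.0099
t 29.24 p [0.6014 0.2461 0.1254] F [-0.45  0.87  3.91] w 0.0099
t 29.49 p [0.5987 0.2453 0.1224] F [0.05 2.09 0.73] w 0.0099
t 29.74 p [0.5973 0.2449 0.1209] F [0.83 3.13 0.32] w 0.0098
```

View pics/s9.png

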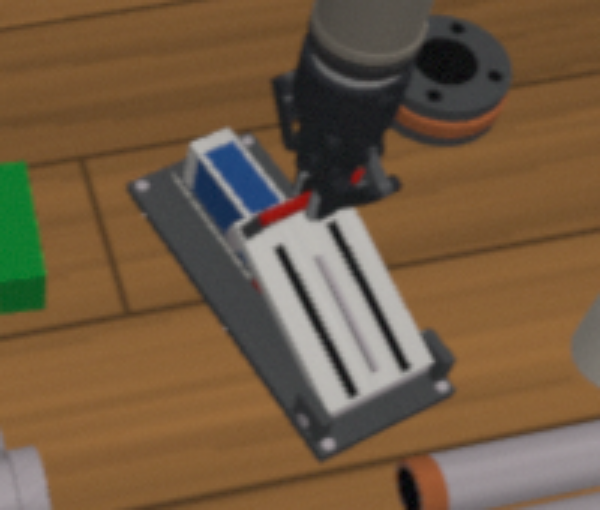

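The plate is close above the spacer. I'll continue in small steps until the force rises.

```bash
python3 - <<'E'
from h import *
p0=np.array([0.567,0.2359,0.0676+.0045]); h0=tw(handle(.02))
at=lambda th: p0+tw(handle(th))-h0
for th in np.arange(.378,.28,-.007):
    bot.move_l(at(th),vel=.03); bot.pause(.1); print(round(th,3),end=' '); stat()
    if current_force()[2]>16: print("stop",th);break
f=wrist(); cv2.imwrite("pics/w10.png",f["image"][:,:,::-1])
E
```

```text
0.378 t 30.14 p [0.5969 0.2448 0.1205] F [1.98 3.45 0.41] w 0.0098
0.371 t 30.49 p [0.5962 0.2446 0.1197] F [2.54 4.11 1.28] w 0.0101
0.364 t 30.84 p [0.5954 0.2444 0.1189] F [2.08 3.99 1.74] w 0.0099
0.357 t 31.19 p [0.5947 0.2442 0.118 ] F [1.23 3.86 1.75] w 0.01
0.35 t 31.54 p [0.594  0.244  0.1173] F [2.52 3.05 1.82] w 0.0098
0.343 t 31.89 p [0.5933 0.2438 0.1165] F [1.86 4.19 2.24] w 0.0098
0.336 t 32.24 p [0.5916 0.2432 0.1149] F [0.64 4.67 1.07] w 0.0102
0.329 t 32.59 p [0.5915 0.2432 0.1148] F [0.33 4.67 4.76] w 0.0098
0.322 t 32.94 p [0.5915 0.2432 0.1148] F [0.44 4.5  6.27] w 0.0103
0.315 t 33.29 p [0.5915 0.2432 0.1147] F [0.59 4.64 7.85] w 0.0097
0.308 t 33.64 p [0.5915 0.2432 0.1147] F [ 1.06  4.03 10.3 ] w 0.01
0.301 t 33.99 p [0.5915 0.2432 0.1146] F [ 1.24  3.8  12.37] w 0.0102
0.294 t 34.34 p [0.5915 0.2432 0.1146] F [ 1.46  4.11 15.37] w 0.0102
0.287 t 34.69 p [0.5915 0.2433 0.1145] F [ 1.66  3.85 17.11] w 0.01
stop 0.2869999999999999
```

Firm contact: z stays at 0.1146 m while the force climbs to 17 N. I'll release while pressing, retreat and inspect.

```bash
python3 - <<'E'
from h import *
eoat.set_gripper(.045); stat()
p=np.array(current_tcp_pos()); bot.move_l(p+[0,0,.1],vel=.1); stat()
bot.movep([.40,.0,.30],topdown(TP[2])); stat()
for n in("scene","top"):
    f=grab_frame(n); c=cam(f); im=f["image"].copy()
    hb=[tw(handle(.349)+[0,y,0]) for y in(-.04,.04)]
    ro=[tw([.12-.15*np.cos(.349),y,.022+.15*np.sin(.349)]) for y in(-.05,.05)]
    P=place(SP(.0513)[0]+[0,0,.012],[*tw([-.07,0,0])[:2],TP[2]])
    sl=(slice(150,280),slice(300,440)) if n=="scene" else (slice(110,260),slice(140,270))
    big=cv2.resize(im[sl],None,fx=4,fy=4,interpolation=cv2.INTER_CUBIC)
    T=lambda q:np.round((q-[sl[1].start,sl[0].start]+.5)*4*16).astype(np.int32)
    for L in(hb,ro): a,b=T(proj(c,L)); cv2.line(big,tuple(map(int,a)),tuple(map(int,b)),(0,255,255),1,shift=4)
    cv2.polylines(big,[cv2.convexHull(T(proj(c,P)))],True,(255,0,255),1,shift=4)
    cv2.imwrite(f"pics/{n}11.png",big[:,:,::-1])
E
```

```text
t 35.17 p [0.5868 0.2401 0.1077] F [ 0.51 -0.51  0.02] w 0.0452
t 36.31 p [0.5863 0.2398 0.2067] F [ 0.27  0.97 -0.13] w 0.045
t 37.52 p [0.4006 0.0007 0.2999] F [ 0.24 -0.03  0.2 ] w 0.0449
```

View pics/scene11.png

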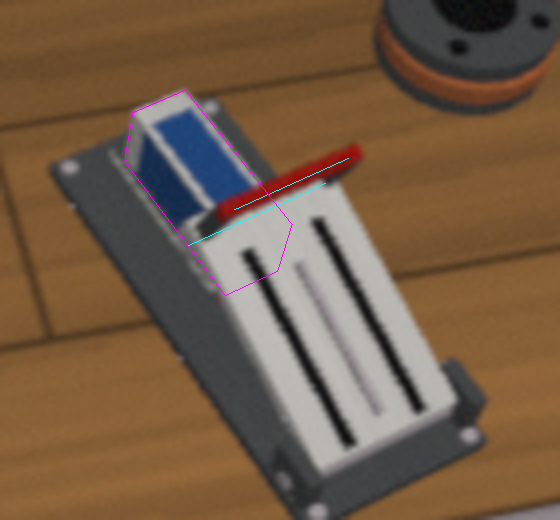

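View pics/top11.png

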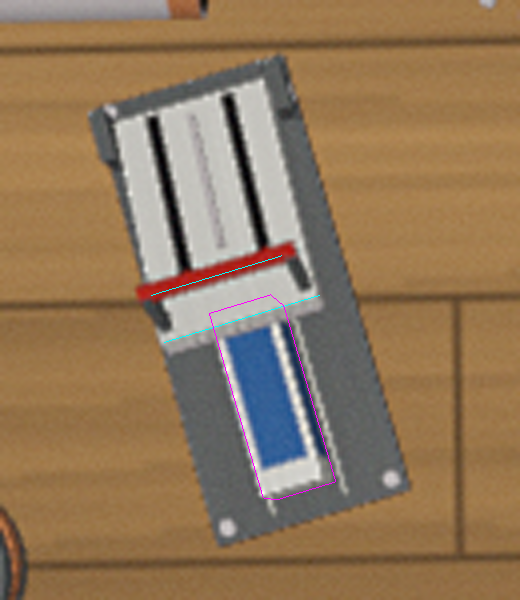

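Both views show the plate resting on the spacer, with the bar on the predicted 0.349 rad line to within about 1 px. In the top view the spacer's far right edge looks 1–2 px inside the prediction, so I'll check with the wrist camera.

```bash
python3 - <<'E'
from h import *
b=tw([-.19,0,.2]); bot.movep(b,topdown(TP[2]+np.pi/2)); stat()
f=wrist(); c=cam(f); im=f["image"].copy()
L=trace("wrist","spacer_blue"); print([(d["score"],d["box"]) for d in L])
sl=(slice(210,400),slice(180,380))
big=cv2.resize(im[sl],None,fx=3,fy=3,interpolation=cv2.INTER_CUBIC); raw=big.copy()
T=lambda q:np.round((q-[sl[1].start,sl[0].start]+.5)*3*16).astype(np.int32)
P=place(SP(.0513)[0]+[0,0,.012],[*tw([-.07,0,0])[:2],TP[2]])
cv2.polylines(big,[cv2.convexHull(T(proj(c,P)))],True,(255,0,255),1,shift=4)
B=place(TB[0],TP); cv2.polylines(big,[cv2.convexHull(T(proj(c,B)))],True,(0,255,255),1,shift=4)
cv2.imwrite("pics/w12.png",big[:,:,::-1])
E
```

```text
t 38.51 p [0.4099 0.1904 0.2   ] F [ 0.61  0.7  -0.03] w 0.045
[(0.62, [48.1, 168.7, 131.1, 300.9]), (0.61, [0.0, 35.7, 32.9, 99.7]), (0.24, [220.0, 352.7, 328.2, 364.9])]
```

View pics/w12.png

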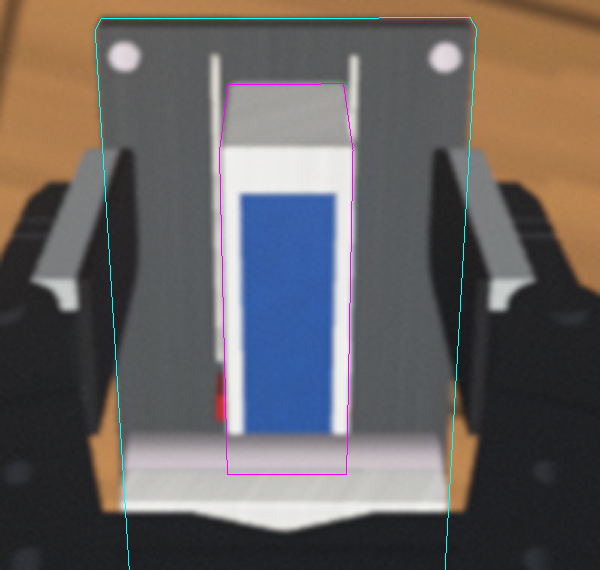

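The wrist overlay matches the seat outline exactly, and the roller and plate lie on the spacer. The arm is clear, so I'm handing in.

```bash
python3 - <<'E'
from h import *
stat(); print(job.finish_job())
E
```

```text
t 38.61 p [0.4104 0.1896 0.2004] F [ 0.43 -0.33 -1.29] w 0.0447
the job is handed in; nothing more can be done
None
```

I set the table to 20 degrees and handed the job in at about 38.6 s; no verdict was reported.

**What I did**
- I raised the plate by its bar to about 0.8 rad.
- I slid the blue spacer along the lane until it met the stop. It touched with the TCP at table x = -82 mm, as predicted, with about 7 N.
- I set it down on the base and released it.
- I lowered the plate by the bar until the roller sat hard on the spacer. The height then held at z ≈ 0.1146 m while the force rose to 17 N. I let go while still pressing and backed away.

**What the last checks showed**
- **Spacer:** in the wrist camera it lies exactly on the predicted seat outline, upright and straight in the lane.
- **Plate angle:** in the scene and top cameras the bar lies within about 1 px of the 0.349 rad line.
- **Other parts:** nothing the arm did came near the red and yellow spacers, the elbow, the tee, the flanges or the green look-alikes. I did not re-measure them at the end.

**What disagreed or was not measured**
- In the top view the spacer's far edge looked 1–2 px inside the prediction. The wrist view did not show this, so I put it down to calibration.
- Early in the lowering the force reached 16 N because I had gripped the bar about 5 mm higher than the path assumed. I corrected the path and it dropped to about 4 N or less.
- The final force of the roller on the spacer could not be measured directly.

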